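# Wake the brass tap light on the sideboard display

### The arm

A 6-joint arm with a two-finger parallel gripper is mounted at the origin on the work surface. World frame = base frame: x ahead of the robot, y to its left, z up, the work surface at z = 0. Lengths are in mm, angles in rad, forces in N, time in s.
With the tool pointing down it reaches from about 275 to 1000 mm from the base axis. Payload 8.4 kg.
Tool frame: the origin (TCP) lies between the finger pads, 19 mm behind the fingertips; this is the grasp point; z points along the fingers, y is the line along which they close (so a half turn about z gives the same grasp; the last joint's range is limited). The gripper opens to 85 mm and grips with 20 to 120 N. Pads are 22 mm wide; open, the fingers measure 114 mm over their backs; the gripper's body (76 mm by 85 mm) begins 54 mm behind the grasp point. The pads swing forward as they close: fully open they stand 13 mm farther back than shut.
Start: joints at [-1.282, 0.353, 1.633, -0, 1.155, -0.002], TCP at [179.198, -598.762, 249.981] pointing down, gripper open.
Joint ranges: [-2.63, 2.63], [-0.92, 2.1], [0.06, 2.66], [-1.3, 4.44], [0, 2.69], [-3.02, 3.02]. Speed limits (rad/s): [2.22, 2.22, 2.79, 3.14, 3.14, 3.14].

### API

Orientations are given as [roll, pitch, yaw] about the fixed x, y, z axes, in that order (R = Rz(yaw) Ry(pitch) Rx(roll)).
In Python, from rig import * gives the robot as it stands.
- The arm moves only by the shell command python3 -m creep 'ROWS' [FORCE]. ROWS is JSON, a list of rows, each an object of numbers: "x", "y", "z": the shift along the tool's x, y, z in mm; "rx", "ry", "rz": the turn, a rotation vector about the tool's x, y, z in rad; "hand": the finger opening in mm, from 0 to 85.4. A call has 1 to 20 rows; each row shifts and turns the commanded pose from where the row before left it, along the tool's axes as they then stand; what a row does not reach is not made up. A row lasts 1/8 s, in which the tool goes at most 62.5 mm and 10.7 degrees, less where a joint would pass 70% of its speed; a pose out of reach is approached as far as the arm can. A call with a gripper value outside its range is refused whole. The fingers move at their own pace and stop on an object; FORCE is the grip in N (left out, the last holds). Time passes only in rows, so rows that do not move let the fingers close. It gives the time, the measured TCP pose, the force, the opening and the grip force at its end, in the units of the state.
- sense(): the state, without advancing time (a new reading comes with each control period).
- grab_frame(name): name is "scene" or "top" or "wrist"; returns the picture (400x640x3 uint8, red, green, blue); there is no depth.
- get_calibration(name): a dict with "K" (3x3 intrinsics, pixels), "k1" (the pictures are not rectified: a ray, as slopes to the right and down, at radius r is drawn at 1 + k1 r^2 times it, then the intrinsics apply), "R" (3x3) and "t" (3): a world point X has camera coordinates R X + t. Camera axes: x right, y down, z forward; pixel columns grow to the right and rows downward; lengths in mm; the calibration is good to about 2 mm. A picture is of the moment at which its call begins: read the wrist's pose just before it. get_calibration takes no time and is no camera call; for the wrist camera it gives the pose at the moment of the call.
- sign_off(): hands the job in; it is judged then, once.
The state is a dict: "clock": time; "qpos": joint angles; "qvel": joint speeds; "joint_efforts": joint torques, N m; "eef_pos": TCP position; "tcp_rot": TCP orientation; "contact_force": force on the tool from outside, world axes, zero at the start; "wrist_torque": the same for the moment, N m; "opening": opening from 0.0 (shut) to 1.0 (fully open); "grasp_force": force on a finger pad.
Only numpy, scipy, OpenCV 4.12 (cv2) and the standard library are available. Lean on these libraries where they do the work, as an engineer would, in place of code of your own. Each camera call takes 0.05 s, during which the arm holds its last target. There are 200 camera calls.

### The job

Set the evening timer on the brass-rimmed tap light: with the fingertips, gently press its white lens all the way down and keep it down for at least two seconds, then let it spring back and draw the hand up at least 12 cm clear of it. Do not pick the light up, tip it or shove it out of its place, and leave the black and blue lights, the toy horse and the glass jug untouched.

Things in the scene. Friction and masses are not known exactly. Their poses are not given: they have to be found in the camera images.
- riser: fixed grey slate display board, 150 x 540 x 30 mm (x, y, z), on which the three lights stand, in an order that changes. Origin: centre of its underside, on the work surface; its long side is y. Its top is 30 mm above the work surface
- brass_light: brass tap light, a loose round battery lamp (about 0.27 kg) standing on the grey riser: a brass drum 68 mm across and 26 mm high with a round white lens, 44 mm across, standing 10 mm proud of it. Origin: centre of its underside; z up; total height 36 mm. The lights stand at least 130 mm apart, centre to centre
- brass_top (a point): centre of the upper face of the brass light's white lens, 36 mm above the light's underside when up; it moves with the lens. Any point of the flat lens top within 12 mm of it may be pressed
- brass_lens (a joint): how far the brass light's lens is pressed down, in m: 0 up, 0.006 all the way down (stop). A spring returns it: it starts to move at about 2 N and needs about 6 N all the way down; 0.004 and more counts as down. It does not latch. Over 20 N is not gentle
- black_light: black tap light, a loose round battery lamp (about 0.27 kg) standing on the grey riser: a black drum 68 mm across and 26 mm high with a round white lens, 44 mm across, standing 10 mm proud of it. Origin: centre of its underside; z up; total height 36 mm. The lights stand at least 130 mm apart, centre to centre
- blue_light: blue tap light, a loose round battery lamp (about 0.27 kg) standing on the grey riser: a blue drum 68 mm across and 26 mm high with a round white lens, 44 mm across, standing 10 mm proud of it. Origin: centre of its underside; z up; total height 36 mm. The lights stand at least 130 mm apart, centre to centre
- horse: loose wooden toy horse on a wheeled base (about 0.3 kg, 168 mm high, 138 mm long along its own x, from 88 mm before to 50 mm behind its origin, 62 mm wide), standing on the work surface beyond the riser. Origin: under its middle; its head points to its -x
- jug: loose green glass jug (about 0.3 kg, 100 mm high, 72 mm across, with a handle reaching 56 mm from its axis on its own +y side), standing on the work surface beyond the riser. Origin: centre of its underside
Things that resemble listed ones, but are neither listed nor needed, are in the scene too. Of the things like the horse, leave any that is green; of the rest the smaller one is meant.

How it is judged:
By the outcome, as a careful person would: the job done as asked, in the order asked, and still so for the second after the job is handed in, with the robot touching nothing.
It also fails if it takes over 50 s, if anything falls off the work surface, if the arm or the gripper's body presses on something with over 40 N, if the wrist force passes 120 N, or if a joint passes its speed limit or range.

## Working session

There is one attempt and no reset: what is moved stays moved. The work goes in short steps, Python scripts to look and compute and a shell command to move; the robot and the scene stay as the last step left them, time stands still between calls to the robot, and variables do not carry over. Pictures are saved under pics/ and viewed, at most 10 in all, crops included, and the job is handed in when it is done.

```bash
mkdir -p pics
python3 - <<'E'
from rig import *
import cv2
for n in("scene","top"):
    cv2.imwrite(f"pics/{n}0.png",cv2.cvtColor(grab_frame(n),cv2.COLOR_RGB2BGR))
s=sense();print(s["clock"],s["eef_pos"],s["tcp_rot"],s["contact_force"],s["opening"])
E
```

```text
0.1 [ 179.06667146 -598.35960036  249.31312156] [-3.14028253e+00  1.93533104e-05  2.90818234e-01] [0.36494871 0.41545165 0.17979191] 0.9970151499967582
```

View pics/scene0.png

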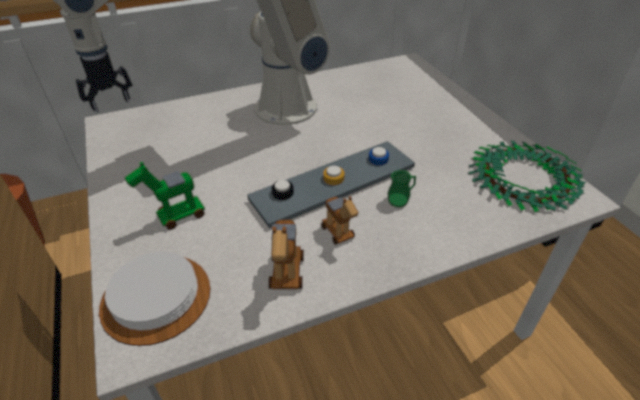

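View pics/top0.png

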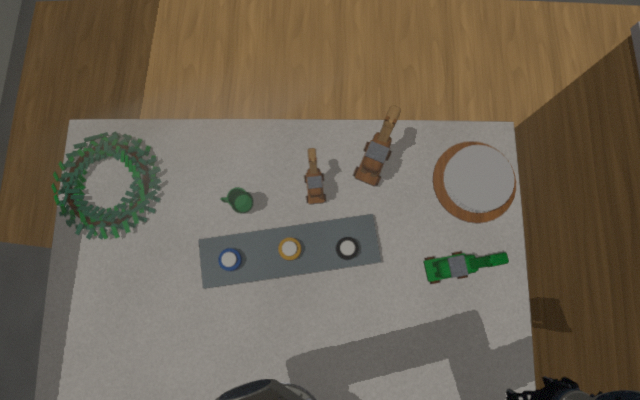

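Both views show three lights on the riser. In the top view they are blue at (229,260), brass at (290,249) and black at (347,248). The horse-like things are at (315,185) small brown, (377,155) large brown and (465,266) green, so the small brown one is the horse. I'll confirm with a crop and measure.

```bash
cat > h.py <<'E'
from rig import *
import cv2,numpy as np
def ray(c,u,v,z):
    K=np.array(c["K"]);R=np.array(c["R"]);t=np.array(c["t"]).ravel()
    p=cv2.undistortPoints(np.array([[[u,v]]],float),K,np.array([c["k1"],0,0,0,0.]))[0,0]
    d=R.T@np.array([*p,1]);o=-R.T@t
    return o+d*(z-o[2])/d[2]
def lens(im,u,v,r):
    g=im[v-r:v+r,u-r:u+r].astype(int)
    m=((g.min(2)>150)&(g.max(2)-g.min(2)<45)).astype(np.uint8)
    n,l,s,c=cv2.connectedComponentsWithStats(m)
    i=1+np.argmax(s[1:,4]); return c[i]+[u-r,v-r],s[i]
E
python3 - <<'E'
from h import *
P={"top":dict(blue=(229,260),brass=(290,249),black=(347,248)),"scene":dict(blue=(379,152),brass=(334,172),black=(282,186))}
for n in P:
    im=cv2.imread(f"pics/{n}0.png");c=get_calibration(n)
    for k,(u,v) in P[n].items():
        p,s=lens(im,u,v,13);print(n,k,p.round(1),s,ray(c,*p,66).round(1))
c=get_calibration("top")
for k,u,v,z in [("horse head",312,150,150),("horse rump",316,203,40),("horse saddle",315,182,110),("jug",240,200,80),("riser",201,240,30),("riser",375,217,30),("riser",381,263,30),("riser",206,287,30)]:
    print(k,ray(c,u,v,z).round(0))
print(np.round(-np.array(c["R"]).T@np.array(c["t"]).ravel()))
im=cv2.imread("pics/top0.png")[140:300,190:400]
cv2.imwrite("pics/crop1.png",cv2.resize(im,None,fx=3.6,fy=3.6,interpolation=cv2.INTER_CUBIC))
E
```

```text
Traceback (most recent call last):
  File "h.py", line 12, in lens
    i=1+np.argmax(s[1:,4]); return c[i]+[u-r,v-r],s[i]
        ~~~~~~~~~^^^^^^^^^
ValueError: attempt to get argmax of an empty sequence
```

```bash
python3 - <<'E'
s=open('h.py').read()
a=s.index("    g=im");b=s.index("    n,l,s,c")
s=s[:a]+'''    g=im[v-r:v+r,u-r:u+r].min(2)
    _,m=cv2.threshold(g,0,1,cv2.THRESH_BINARY+cv2.THRESH_OTSU)
'''+s[b:]
open('h.py','w').write(s)
E
python3 - <<'E'
from h import *
P={"top":dict(blue=(229,260),brass=(290,249),black=(347,248)),"scene":dict(blue=(379,152),brass=(334,172),black=(282,186))}
for n in P:
    im=cv2.imread(f"pics/{n}0.png");c=get_calibration(n)
    for k,(u,v) in P[n].items():
        p,s=lens(im,u,v,11);print(n,k,p.round(1),s,ray(c,*p,66).round(1))
c=get_calibration("top")
for k,u,v,z in [("horse head",312,150,150),("horse rump",316,203,40),("horse saddle",315,182,110),("jug",240,200,80),("riser",201,240,30),("riser",375,217,30),("riser",381,263,30),("riser",206,287,30)]:
    print(k,ray(c,u,v,z).round(0))
print(np.round(-np.array(c["R"]).T@np.array(c["t"]).ravel()))
im=cv2.imread("pics/top0.png")[140:300,190:400]
cv2.imwrite("pics/crop1.png",cv2.resize(im,None,fx=3.6,fy=3.6,interpolation=cv2.INTER_CUBIC))
E
```

```text
top blue [228.2 258.9] [  3   3  15  15 179] [481.3 160.6  66. ]
top brass [288.9 248. ] [  3   3  15  15 180] [515.1 -16.5  66. ]
top black [347.2 247.5] [  4   4  15  14 171] [ 518.3 -187.1   66. ]
scene blue [377.4 147.2] [  0   0  22  16 224] [463.6 165.3  66. ]
scene brass [332.  167.8] [  0   0  18  15 170] [506.  -16.9  66. ]
scene black [280.9 181.3] [  0   0  22  16 272] [ 506.1 -185.5   66. ]
horse head [788. -82. 150.]
horse rump [655. -94.  40.]
horse saddle [704. -91. 110.]
jug [655. 131.  80.]
riser [539. 256.  30.]
riser [ 615. -275.   30.]
riser [ 476. -291.   30.]
riser [399. 232.  30.]
[ 426. -112. 1207.]
```

View pics/crop1.png

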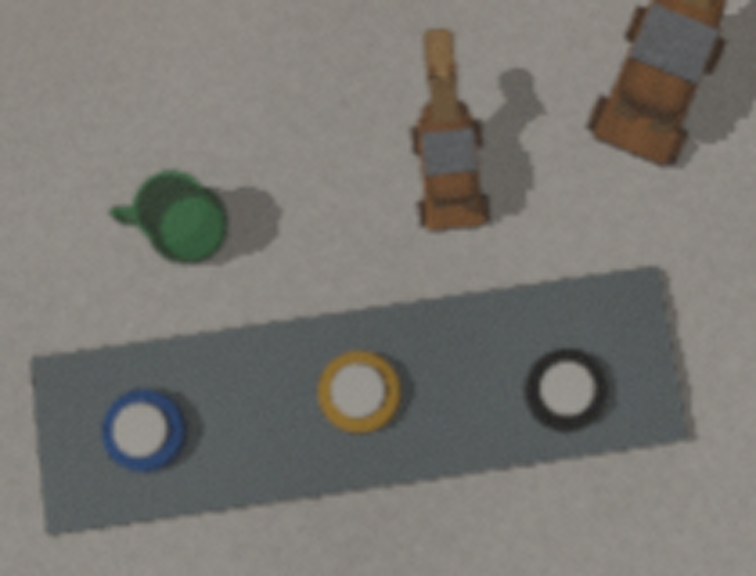

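The crop confirms it: the middle light, at crop (358,390), has the brass rim and sits at about (515,-16). Black is to its right, blue to its left, and the horse and jug stand beyond the riser. I'll close the hand and move above it.

```bash
python3 -m creep '[{"x":15,"y":-14,"hand":0},{"x":35,"y":-33},{"x":35,"y":-33},{"x":35,"y":-33},{"x":35,"y":-33},{"x":35,"y":-33},{"x":35,"y":-33},{"x":35,"y":-33},{"x":35,"y":-33},{"x":35,"y":-33},{"x":35,"y":-33},{"x":35,"y":-33},{"x":35,"y":-33},{"x":35,"y":-33},{"x":10,"y":-10},{"x":0},{"x":0}]'
python3 - <<'E'
from h import *
c=get_calibration("wrist");s=sense();im=cv2.cvtColor(grab_frame("wrist"),cv2.COLOR_RGB2BGR)
cv2.imwrite("pics/w1.png",im);cv2.imwrite("pics/t1.png",cv2.cvtColor(grab_frame("top"),cv2.COLOR_RGB2BGR))
print(s["clock"],s["eef_pos"],s["tcp_rot"],s["contact_force"],s["opening"])
X=np.array([515,-16.5,66]);q=np.array(c["R"])@X+np.array(c["t"]).ravel();print((np.array(c["K"])@q/q[2]))
E
```

```text
0.1 [ 179.06667146 -598.35960036  249.31312156] [-3.14028253e+00  1.93533104e-05  2.90818234e-01] [0.36494871 0.41545165 0.17979191] 0.9970151499967582
[-463.98299083 -623.94991029    1.        ]schema error: expected keys x, y, z, rx, ry, rz, hand
```

View pics/w1.png

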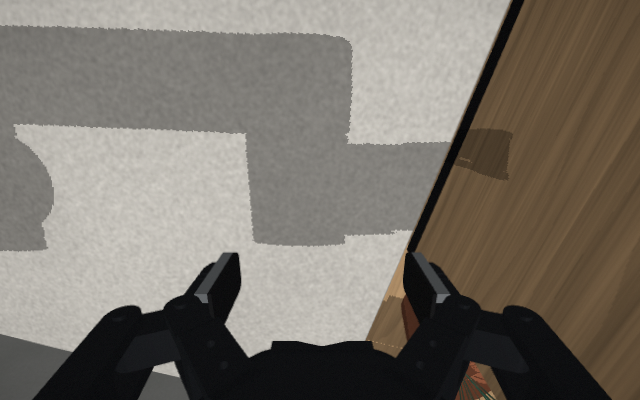

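The arm hasn't moved: the wrist view shows the table edge and the open fingers. The command was refused because every row needs all seven keys.

```bash
python3 -m creep '[{"x":15,"y":-14,"z":0,"rx":0,"ry":0,"rz":0,"hand":0},{"x":35,"y":-33,"z":0,"rx":0,"ry":0,"rz":0,"hand":0},{"x":35,"y":-33,"z":0,"rx":0,"ry":0,"rz":0,"hand":0},{"x":35,"y":-33,"z":0,"rx":0,"ry":0,"rz":0,"hand":0},{"x":35,"y":-33,"z":0,"rx":0,"ry":0,"rz":0,"hand":0},{"x":35,"y":-33,"z":0,"rx":0,"ry":0,"rz":0,"hand":0},{"x":35,"y":-33,"z":0,"rx":0,"ry":0,"rz":0,"hand":0},{"x":35,"y":-33,"z":0,"rx":0,"ry":0,"rz":0,"hand":0},{"x":35,"y":-33,"z":0,"rx":0,"ry":0,"rz":0,"hand":0},{"x":35,"y":-33,"z":0,"rx":0,"ry":0,"rz":0,"hand":0},{"x":35,"y":-33,"z":0,"rx":0,"ry":0,"rz":0,"hand":0},{"x":35,"y":-33,"z":0,"rx":0,"ry":0,"rz":0,"hand":0},{"x":35,"y":-33,"z":0,"rx":0,"ry":0,"rz":0,"hand":0},{"x":10,"y":-10,"z":0,"rx":0,"ry":0,"rz":0,"hand":0},{"x":0,"y":0,"z":0,"rx":0,"ry":0,"rz":0,"hand":0},{"x":0,"y":0,"z":0,"rx":0,"ry":0,"rz":0,"hand":0}]'
python3 - <<'E'
from h import *
c=get_calibration("wrist");s=sense();im=cv2.cvtColor(grab_frame("wrist"),cv2.COLOR_RGB2BGR)
cv2.imwrite("pics/w2.png",im)
print(s["clock"],s["eef_pos"],s["tcp_rot"],s["contact_force"],s["opening"])
X=np.array([515,-16.5,66]);q=np.array(c["R"])@X+np.array(c["t"]).ravel();print((np.array(c["K"])@q/q[2]))
E
```

```text
clock: 2.2
eef_pos: [484.3, -69.5, 249.9]
tcp_rot: [3.142, 0.001, 0.29]
contact_force: [1.1, -0.8, 0.1]
opening: 0.003
grasp_force: 0.0
2.2 [484.26886976 -69.45748848 249.86481093] [3.14155401e+00 6.95277269e-04 2.90381258e-01] [ 1.06133796 -0.78051961  0.05621401] 0.0029181469966632683
[282.30805295 143.12641763   1.        ]
```

View pics/w2.png

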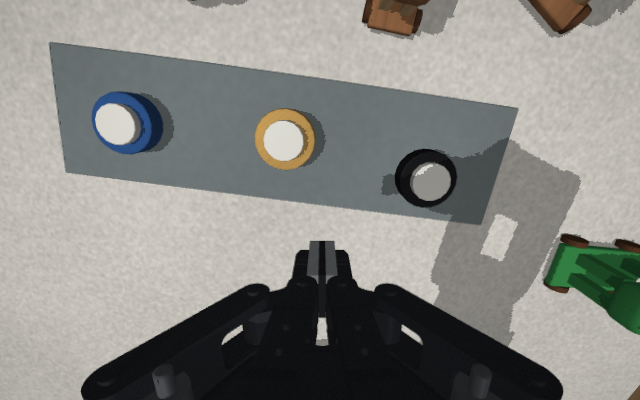

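The wrist view shows the brass light at (284,140), fingers shut, and the black light at (427,180) with the hand's shadow on it. I'll measure the lens.

Run:
```python
from h import *
c=get_calibration("wrist");s=sense();im=cv2.imread("pics/w2.png")
p,st=lens(im,284,140,27);X=ray(c,*p,66);print(p,st,X)
d=X-s["eef_pos"];a=s["tcp_rot"][2];e=np.array([np.cos(a),np.sin(a)]);f=np.array([np.sin(a),-np.cos(a)])
print("tool",d[:2]@e,d[:2]@f,-(d[2]))
```

```text
[282.91699605 140.41581028] [   6    8   40   40 1265] [518.14057246 -16.56366479  66.        ]
tool 47.572794343772 -41.22408382780185 183.91627121103718
```

```bash
python3 -m creep '[{"x":16,"y":-14,"z":0,"rx":0,"ry":0,"rz":0,"hand":0},{"x":16,"y":-14,"z":10,"rx":0,"ry":0,"rz":0,"hand":0},{"x":14,"y":-13,"z":25,"rx":0,"ry":0,"rz":0,"hand":0},{"x":0,"y":0,"z":30,"rx":0,"ry":0,"rz":0,"hand":0},{"x":0,"y":0,"z":30,"rx":0,"ry":0,"rz":0,"hand":0},{"x":0,"y":0,"z":20,"rx":0,"ry":0,"rz":0,"hand":0},{"x":0,"y":0,"z":15,"rx":0,"ry":0,"rz":0,"hand":0},{"x":0,"y":0,"z":10,"rx":0,"ry":0,"rz":0,"hand":0},{"x":0,"y":0,"z":0,"rx":0,"ry":0,"rz":0,"hand":0},{"x":0,"y":0,"z":0,"rx":0,"ry":0,"rz":0,"hand":0}]'
python3 - <<'E'
from h import *
c=get_calibration("wrist");s=sense();im=cv2.cvtColor(grab_frame("wrist"),cv2.COLOR_RGB2BGR)
cv2.imwrite("pics/w3.png",im)
a=s["tcp_rot"][2]
for k,X in dict(tip=[*s["eef_pos"][:2],s["eef_pos"][2]-19],target=[516.5,-16.5,66]).items():
    q=np.array(c["R"])@np.array(X)+np.array(c["t"]).ravel();print(k,np.array(c["K"])@q/q[2])
E
```

```text
clock: 3.5
eef_pos: [517.9, -16.4, 110.6]
tcp_rot: [3.141, -0.001, 0.291]
contact_force: [0.3, 0.6, -0.5]
opening: 0.001
grasp_force: 0.0
tip [321.82502272 257.40594709   1.        ]
target [321.25973149 239.58389454   1.        ]
```

View pics/w3.png

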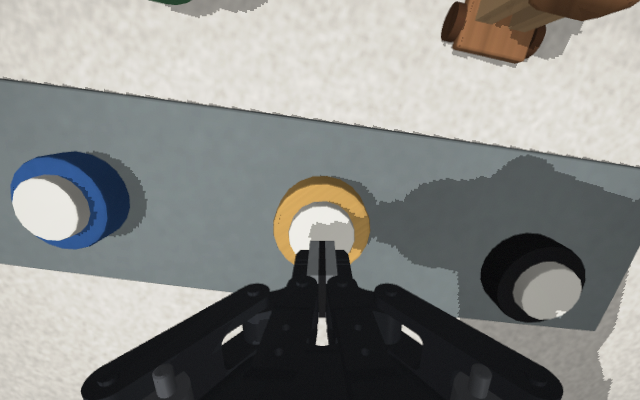

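The wrist view shows the lens centred at about (321,238), straight below the shut fingertips. Lowering slowly.

```bash
python3 -m creep '[{"x":0,"y":0,"z":8,"rx":0,"ry":0,"rz":0,"hand":0},{"x":0,"y":0,"z":8,"rx":0,"ry":0,"rz":0,"hand":0},{"x":0,"y":0,"z":5,"rx":0,"ry":0,"rz":0,"hand":0},{"x":0,"y":0,"z":2,"rx":0,"ry":0,"rz":0,"hand":0},{"x":0,"y":0,"z":1,"rx":0,"ry":0,"rz":0,"hand":0},{"x":0,"y":0,"z":1,"rx":0,"ry":0,"rz":0,"hand":0},{"x":0,"y":0,"z":0,"rx":0,"ry":0,"rz":0,"hand":0},{"x":0,"y":0,"z":0,"rx":0,"ry":0,"rz":0,"hand":0}]'
```

```text
clock: 4.55
eef_pos: [517.5, -16.4, 85.1]
tcp_rot: [3.142, -0.0, 0.291]
contact_force: [0.5, 0.4, -0.1]
opening: 0.004
grasp_force: 0.0
```

```bash
python3 -m creep '[{"x":0,"y":0,"z":1,"rx":0,"ry":0,"rz":0,"hand":0},{"x":0,"y":0,"z":1,"rx":0,"ry":0,"rz":0,"hand":0},{"x":0,"y":0,"z":1,"rx":0,"ry":0,"rz":0,"hand":0},{"x":0,"y":0,"z":0,"rx":0,"ry":0,"rz":0,"hand":0},{"x":0,"y":0,"z":0,"rx":0,"ry":0,"rz":0,"hand":0}]'
```

```text
clock: 5.18
eef_pos: [517.6, -16.4, 82.1]
tcp_rot: [3.141, -0.0, 0.291]
contact_force: [-0.5, 0.4, 3.2]
opening: -0.002
grasp_force: 1.8
```

```bash
python3 -m creep '[{"x":0,"y":0,"z":1,"rx":0,"ry":0,"rz":0,"hand":0},{"x":0,"y":0,"z":1,"rx":0,"ry":0,"rz":0,"hand":0},{"x":0,"y":0,"z":1,"rx":0,"ry":0,"rz":0,"hand":0},{"x":0,"y":0,"z":0,"rx":0,"ry":0,"rz":0,"hand":0},{"x":0,"y":0,"z":0,"rx":0,"ry":0,"rz":0,"hand":0}]'
```

```text
clock: 5.8
eef_pos: [517.6, -16.3, 79.1]
tcp_rot: [3.142, -0.0, 0.291]
contact_force: [-0.0, -0.4, 5.8]
opening: 0.002
grasp_force: 2.8
```

```bash
python3 -m creep '[{"x":0,"y":0,"z":0.5,"rx":0,"ry":0,"rz":0,"hand":0},{"x":0,"y":0,"z":0,"rx":0,"ry":0,"rz":0,"hand":0},{"x":0,"y":0,"z":0,"rx":0,"ry":0,"rz":0,"hand":0}]'; python3 -m creep '[{"x":0,"y":0,"z":0.3,"rx":0,"ry":0,"rz":0,"hand":0},{"x":0,"y":0,"z":0,"rx":0,"ry":0,"rz":0,"hand":0},{"x":0,"y":0,"z":0,"rx":0,"ry":0,"rz":0,"hand":0}]'
```

```text
clock: 6.18
eef_pos: [517.6, -16.3, 78.7]
tcp_rot: [3.142, -0.0, 0.291]
contact_force: [-0.2, -0.8, 7.4]
opening: 0.001
grasp_force: 3.9
clock: 6.55
eef_pos: [517.6, -16.3, 78.7]
tcp_rot: [3.141, -0.0, 0.291]
contact_force: [-2.0, 0.4, 11.8]
opening: -0.002
grasp_force: 5.7
```

The force rises to 11.8 N with no further travel, so the lens is on its stop and still under 20 N. Holding for 2.5 s.

```bash
python3 -m creep '[{"x":0,"y":0,"z":0,"rx":0,"ry":0,"rz":0,"hand":0},{"x":0,"y":0,"z":0,"rx":0,"ry":0,"rz":0,"hand":0},{"x":0,"y":0,"z":0,"rx":0,"ry":0,"rz":0,"hand":0},{"x":0,"y":0,"z":0,"rx":0,"ry":0,"rz":0,"hand":0},{"x":0,"y":0,"z":0,"rx":0,"ry":0,"rz":0,"hand":0},{"x":0,"y":0,"z":0,"rx":0,"ry":0,"rz":0,"hand":0},{"x":0,"y":0,"z":0,"rx":0,"ry":0,"rz":0,"hand":0},{"x":0,"y":0,"z":0,"rx":0,"ry":0,"rz":0,"hand":0},{"x":0,"y":0,"z":0,"rx":0,"ry":0,"rz":0,"hand":0},{"x":0,"y":0,"z":0,"rx":0,"ry":0,"rz":0,"hand":0},{"x":0,"y":0,"z":0,"rx":0,"ry":0,"rz":0,"hand":0},{"x":0,"y":0,"z":0,"rx":0,"ry":0,"rz":0,"hand":0},{"x":0,"y":0,"z":0,"rx":0,"ry":0,"rz":0,"hand":0},{"x":0,"y":0,"z":0,"rx":0,"ry":0,"rz":0,"hand":0},{"x":0,"y":0,"z":0,"rx":0,"ry":0,"rz":0,"hand":0},{"x":0,"y":0,"z":0,"rx":0,"ry":0,"rz":0,"hand":0},{"x":0,"y":0,"z":0,"rx":0,"ry":0,"rz":0,"hand":0},{"x":0,"y":0,"z":0,"rx":0,"ry":0,"rz":0,"hand":0},{"x":0,"y":0,"z":0,"rx":0,"ry":0,"rz":0,"hand":0},{"x":0,"y":0,"z":0,"rx":0,"ry":0,"rz":0,"hand":0}]'
```

```text
clock: 9.05
eef_pos: [517.6, -16.3, 78.7]
tcp_rot: [3.141, -0.0, 0.291]
contact_force: [-1.7, -0.4, 11.5]
opening: -0.0
grasp_force: 5.7
```

```bash
python3 -m creep '[{"x":0,"y":0,"z":-2,"rx":0,"ry":0,"rz":0,"hand":0},{"x":0,"y":0,"z":-3,"rx":0,"ry":0,"rz":0,"hand":0},{"x":0,"y":0,"z":-4,"rx":0,"ry":0,"rz":0,"hand":0},{"x":0,"y":0,"z":-10,"rx":0,"ry":0,"rz":0,"hand":0},{"x":0,"y":0,"z":-20,"rx":0,"ry":0,"rz":0,"hand":0},{"x":0,"y":0,"z":-25,"rx":0,"ry":0,"rz":0,"hand":0},{"x":0,"y":0,"z":-25,"rx":0,"ry":0,"rz":0,"hand":0},{"x":0,"y":0,"z":-25,"rx":0,"ry":0,"rz":0,"hand":0},{"x":0,"y":0,"z":-25,"rx":0,"ry":0,"rz":0,"hand":0},{"x":0,"y":0,"z":-20,"rx":0,"ry":0,"rz":0,"hand":0},{"x":0,"y":0,"z":-10,"rx":0,"ry":0,"rz":0,"hand":0},{"x":0,"y":0,"z":0,"rx":0,"ry":0,"rz":0,"hand":0},{"x":0,"y":0,"z":0,"rx":0,"ry":0,"rz":0,"hand":0}]'
python3 - <<'E'
from h import *
cv2.imwrite("pics/w4.png",cv2.cvtColor(grab_frame("wrist"),cv2.COLOR_RGB2BGR))
E
```

```text
clock: 10.68
eef_pos: [516.9, -16.3, 246.4]
tcp_rot: [-3.141, 0.001, 0.291]
contact_force: [-0.6, -0.1, -0.5]
opening: -0.001
grasp_force: 0.0
```

View pics/w4.png

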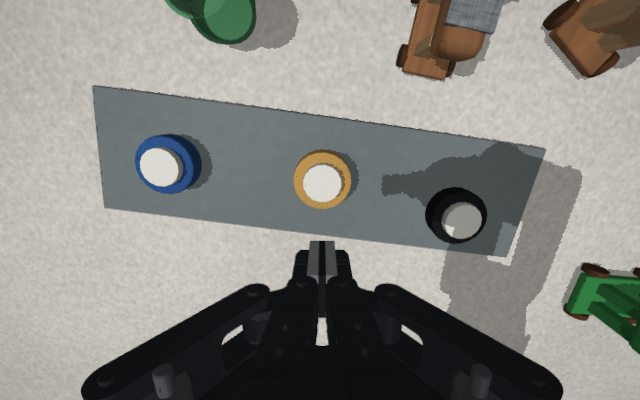

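The brass light is in place at (322,181) with its lens up. Nothing else has moved, and the fingertips are about 16 cm above the lens.

```bash
python3 -c "from rig import *;print(sign_off())"
```

```text
the job is handed in; nothing more can be done
None
```

I pressed the brass light's lens to its stop at about 12 N and held it over 2.5 s, let it spring back, raised the hand about 16 cm clear, left everything else untouched, and handed the job in at about 11 s.

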